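# Clamp a rough opal in the trim-saw vise with its removable crank

### The job

Lay the rough opal on the bed of the green vise, between the jaws and with its long side along them, and let go of it. Then fit the loose crank over the square shaft end, push it fully home, and wind it clockwise by its red handle until the jaws hold the stone with the spring-backed jaw plate pressed back about half its travel (never to its stop). Leave the crank seated on the shaft and do not disturb the jar, the tape roll and the steel dish.

Things in the scene. Friction and masses are not known exactly. Their poses are not given: they have to be found in the camera images.
- vise: Green vise fixed to the bench, base 120 x 300 mm. Origin on the bench; y: clamping direction, gear head to fixed jaw; x: along the jaws; z up. In this frame: bed top z = 18 mm; fixed jaw face at y = 125, 104 long in x, top z = 66; moving jaw on its -y side, top z = 65; gear head 74 x 70, top z = 74, at y = -95, the square shaft upright in it. Jaw gap at the start 105 to 112 mm.
- fixed_face (a point): Centre of the fixed jaw's rubber face, 23 mm above the bed; axes as the vise.
- pad_face (a point): Centre of the rubber face of the moving spring-backed jaw plate (104 mm long, 44 mm high), 23 mm above the bed; axes as the vise. It moves with the moving jaw towards +y of the vise as the vise closes.
- pad (a joint): How far the spring-backed plate is pressed back into the moving jaw, m: 0 free, stop at 0.014, half its travel 0.007; spring 1 N/mm. Its two orange pins between plate and jaw show 14 mm when free and sink in as it is pressed back.
- screw (a joint): Angle of the square shaft, rad; grows clockwise seen from above, which closes the vise: the moving jaw advances 30 mm a turn. Starts between 0 and 1.5; needs about 2 to 2.4 turns. It resists with 0.25 N m (about 3 N at the crank handle) and stays where it is left.
- screw_seat (a point): On the axis of the upright square shaft, on the shoulder (38 mm collar) that the crank's hub rests on when home, 78.5 mm above the bench. The shaft end is 20 mm square, flats square to this point's x and y (which turn with it), and stands 25 mm above the shoulder, the last 4 mm tapered to 14 mm. z up.
- crank_socket (a point): Mouth centre of the square socket under the loose crank (0.41 kg): 22.4 mm square, sides along x and y, 27 mm deep; fits the shaft in any quarter turn; home when this point is at the shoulder. x points along the arm to the handle, z up. Starts standing on its hub on the bench, handle up. Round counterweight at x = -55 mm: 34 mm across, 18 to 44 mm above the mouth.
- crank_hub (a point): Grip point of the crank: centre of the 28 x 28 x 30 mm square boss on its hub, 52 mm above the socket mouth (boss 36 to 66 mm above it), axes as crank_socket, flats square to them. The arm (20 mm wide, 28 to 40 mm above the mouth) runs along x, so grip across y. Below, the hub is 44 mm square.
- crank_handle (a point): Middle of the crank's upright red handle, 80 mm from the hub axis along the crank's x, 67 mm above the socket mouth: a spinning sleeve about 24 mm thick, from 40 to 94 mm above the mouth. It turns freely, so a gripper can hold it without turning while it is led round in a circle.
- opal_center (a point): Centre (half-way up) of the loose rough black-brown opal with a green-blue face, 47 (x) x 86 (y, long side) x 45 (z) mm, 0.15 to 0.3 kg; lies flat on the bench; grasp it across x near its middle.
- jar: Loose bystander: white-lidded gem jar, 50 mm across, 24 mm high; origin at its underside.
- tape: Loose bystander: roll of tan tape lying flat, 67 mm across, 19 mm high; origin at its underside.
- dish: Loose bystander: small steel dish, 83 mm across, 13 mm high; origin at its underside.
Things that resemble listed ones, but are neither listed nor needed, are in the scene too. Of the things like the part that bears opal_center, leave any that is orange; of the rest the smaller one is meant.

How it is judged:
By the outcome, as a careful person would: the job done as asked, in the order asked, and still so for the second after the job is handed in, with the robot touching nothing.
It also fails if it takes over 72 s, if anything falls off the work surface, if the arm or the gripper's body presses on something with over 40 N, if the wrist force passes 120 N, or if a joint passes its speed limit or range.

### The arm

A 7-joint arm with a two-finger parallel gripper is mounted at the origin on a cart in front of the work surface, level with it; the furniture and walls round the work are solid. World frame = base frame: x ahead of the robot, y to its left, z up, the work surface at z = 0. Lengths are in m, angles in rad, forces in N, time in s.
With the tool pointing down it reaches from about 0.4 to 0.875 m from the base axis. Payload 19.3 kg.
Tool frame: the origin (TCP) lies between the finger pads; the fingertips stand bot.tcp_to_tips ahead of it and the grasp point (between the pads) is the TCP (bot.tcp_to_tips is the distance from the TCP to the fingertips, in m); z points along the fingers, y is the line along which they close (so a half turn about z gives the same grasp; the last joint's range is limited). The gripper opens to 85 mm and grips with 20 to 120 N. Pads are 22 mm wide; open, the fingers measure 114 mm over their backs; the gripper's body (76 mm by 85 mm) begins 54 mm behind the grasp point. The pads swing forward as they close: fully open they stand 13 mm farther back than shut.
Start: joints at [1.115, 0.521, -0.036, 1.599, 0.021, 1.021, -0.113], TCP at [0.235, -0.579, 0.25] pointing down, gripper open.
Joint ranges: [-2.91, 2.91], [-0.3, 2.13], [-1.5, 1.42], [0.17, 2.43], [-1.26, 4.41], [0.16, 1.93], [-2.52, 2.52]. Speed limits (rad/s): [1.89, 1.89, 2.39, 2.39, 3.01, 3.01, 3.01].

### API

Orientations are given as [roll, pitch, yaw] about the fixed x, y, z axes, in that order (R = Rz(yaw) Ry(pitch) Rx(roll)).
In Python, from workcell import telemetry, grab_frame, bot gives the robot as it stands. The module is installed in compiled form; this text tells all that it offers.
- The arm moves only by the shell command python3 -m crank 'ROWS' [FORCE]. ROWS is text: rows parted by semicolons, each of 7 numbers parted by spaces: the finger opening in m, from 0 to 0.0854, then the shift along the tool's x, y, z in m, then the turn, a rotation vector about the tool's x, y, z in degrees. A call has exactly 8 rows; each row shifts and turns the commanded pose from where the row before left it, along the tool's axes as they then stand; what a row does not reach is not made up. A row lasts 1/12 s, in which the tool goes at most 41.7 mm and 7.16 degrees, less where a joint would pass 70% of its speed; a pose out of reach is approached as far as the arm can. A call with a gripper value outside its range is refused whole. The fingers move at their own pace and stop on an object; FORCE is the grip in N (left out, the last holds). Time passes only in rows, so rows that do not move let the fingers close, or fill a call up. It gives the time, the measured TCP pose, the force, the opening and the grip force at its end, in the units of the state.
- telemetry.observe(): the state, without advancing time (a new reading comes with each control period).
- grab_frame(name): name is "scene" or "top"; returns a dict with "pixels" (420x560x3 uint8, red, green, blue), "depth" (420x560 float32, m along the optical axis (not along the pixel's ray), 0 where there is no reading), "vertical_fov" (degrees; the focal length in pixels is half the picture's height over the tangent of half this angle, whatever the lens; pixels are square), "cx", "cy" (the principal point, pixels), "R" (3x3) and "t" (3): a world point X has camera coordinates R X + t. Camera axes: x right, y down, z forward; pixel columns grow to the right and rows downward; lengths in m; the calibration is good to about 2 mm. A picture is of the moment at which its call begins.
- bot.job_done(): hands the job in; it is judged then, once.
The state is a dict: "clock": time; "qpos": joint angles; "qd": joint speeds; "joint_efforts": joint torques, N m; "position": TCP position; "tool_rot": TCP orientation; "force": force on the tool from outside, world axes, zero at the start; "moment": the same for the moment, N m; "grip_width": finger opening in m; "finger_force": force on a finger pad.
Only numpy, scipy, OpenCV 4.12 (cv2) and the standard library are available. Lean on these libraries where they do the work, as an engineer would, in place of code of your own. Each camera call takes 0.05 s, during which the arm holds its last target. There are 200 camera calls.

## Working session

There is one attempt and no reset: what is moved stays moved. The work goes in short steps, Python scripts to look and compute and a shell command to move; the robot and the scene stay as the last step left them, time stands still between calls to the robot, and variables do not carry over. Pictures are saved under pics/ and viewed, at most 10 in all, crops included, and the job is handed in when it is done.

```bash
mkdir -p pics
cat > h.py <<'E'
import numpy as np,cv2
from workcell import telemetry, grab_frame, bot
def get(n):
    f=grab_frame(n); f['f']=210/np.tan(np.radians(f['vertical_fov'])/2); return f
def save(f,name,crop=None,s=1):
    im=f['pixels'][...,::-1]
    if crop: a,b,c,d=crop; im=im[b:d,a:c]
    cv2.imwrite('pics/'+name,cv2.resize(np.ascontiguousarray(im),None,fx=s,fy=s,interpolation=cv2.INTER_CUBIC))
def cloud(f):
    v,u=np.mgrid[0:420,0:560]; z=f['depth']
    c=np.stack([(u-f['cx'])/f['f']*z,(v-f['cy'])/f['f']*z,z],-1)
    return (c-f['t'])@f['R']
def ray(f,u,v,h):
    d=np.array([(u-f['cx'])/f['f'],(v-f['cy'])/f['f'],1])@f['R']; o=-f['R'].T@f['t']
    return o+d*(h-o[2])/d[2]
E
python3 - <<'E'
from h import *
for n in('scene','top'):
    f=get(n); save(f,n+'0.png'); print(n,f['f'],f['cx'],f['cy'],-f['R'].T@f['t'],f['R'].round(3).tolist())
s=telemetry.observe(); print(s, bot.tcp_to_tips)
E
```

```text
scene 517.6714992242091 276.15633063471427 208.45941866150338 [-0.0536741   0.68888765  1.17372316] [[-0.706, -0.708, -0.009], [-0.534, 0.541, -0.649], [0.464, -0.454, -0.76]]
top 478.55343054268263 274.915615022678 210.50232696912903 [0.48841263 0.04338558 1.4519378 ] [[-0.014, -1.0, 0.022], [-0.996, 0.012, -0.094], [0.093, -0.024, -0.995]]
{'clock': 0.1, 'qpos': array([ 1.11482138,  0.52191577, -0.03634789,  1.59992214,  0.02121667,
        1.02108632, -0.11280272]), 'qd': array([-0.00125247, -0.00219963,  0.00069083, -0.00131347,  0.00035833,
       -0.00103185, -0.00010781]), 'joint_efforts': array([ 2.29308287e-03, -9.28501725e+01,  1.98351815e+00, -3.70538020e+01,
        1.81252300e-02,  5.40702429e-03, -1.09962909e-04]), 'position': array([ 0.2350528 , -0.57883237,  0.24981746]), 'tool_rot': array([-3.14064911e+00,  6.87871670e-05,  3.85787219e-01]), 'force': array([-0.01343204, -0.15528847,  0.64519515]), 'moment': array([-0.010935  , -0.03779725, -0.02424727]), 'finger_force': 0.0, 'grip_width': 0.0856574586199853} 0.019
```

View pics/scene0.png

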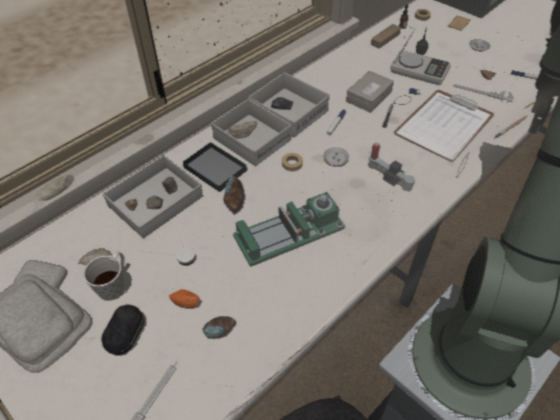

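View pics/top0.png

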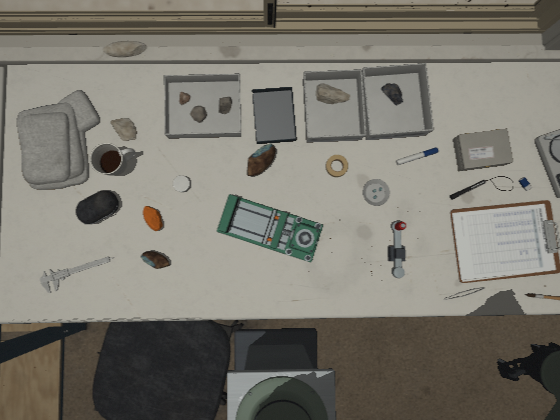

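Scene and top views: opal candidates in the top image are (262,159), brown-blue and larger; (152,217), orange, to be left; (155,259), brown-blue and smaller, so that is my choice. The black lump (97,207) is something else. The vise is at (270,228), with its gear head at (305,238). The crank is at (398,250), with its red handle at (400,226).

Run:
```python
from h import *
f=get('top'); P=cloud(f); g=get('scene')
im=f['pixels']; hsv=cv2.cvtColor(im,cv2.COLOR_RGB2HSV)
def comp(mask,u,v):
    n,l=cv2.connectedComponents(mask.astype(np.uint8)); return l==l[v,u]
H=P[...,2]
for nm,(u,v) in dict(small=(155,259),big=(262,159),crank=(398,250),jar=(182,184)).items():
    m=comp(H>0.008,u,v); p=P[m]; 
    pts=p[:,:2].astype(np.float32); r=cv2.minAreaRect(pts)
    c=p[:,:2].mean(0); w,V=np.linalg.eigh(np.cov(pts.T)); ax=V[:,1]
    print(nm,m.sum(),'rect',r,'ht',np.percentile(p[:,2],[2,50,98]).round(4),'mean',c,'axis deg',np.degrees(np.arctan2(ax[1],ax[0])))
# vise: green
m=comp((H>0.008),260,240); p=P[m]; print('vise',m.sum(),cv2.minAreaRect(p[:,:2].astype(np.float32)))
hi=m&(H>0.09); print('shaft top',hi.sum(),P[hi].mean(0) if hi.any() else 0)
hd=m&(H>0.068)&(H<0.085); print('head',cv2.minAreaRect(P[hd][:,:2].astype(np.float32)))
# red handle
red=((hsv[...,0]<8)|(hsv[...,0]>172))&(hsv[...,1]>130); red=comp(red,401,225); print('red',P[red].mean(0),P[red][:,2].max(),np.argwhere(red).mean(0))
# crank slices
mc=comp(H>0.008,398,250)
for a,b in((.02,.036),(.036,.05),(.055,.075),(.085,.11)):
    s=mc&(H>a)&(H<b)
    if s.sum()>5: print(a,s.sum(),P[s].mean(0).round(4),cv2.minAreaRect(P[s][:,:2].astype(np.float32)))
a=cv2.resize(im[185:270,210:330],None,fx=5,fy=5,interpolation=cv2.INTER_CUBIC)[...,::-1]
b=cv2.resize(im[240:280,135:175],None,fx=5,fy=5,interpolation=cv2.INTER_CUBIC)[...,::-1]
c=cv2.resize(im[215:285,378:418],None,fx=5,fy=5,interpolation=cv2.INTER_CUBIC)[...,::-1]
o=np.zeros((425,800,3),np.uint8); o[:,:600]=a; o[:200,600:]=b; 
o[200:,600:]=cv2.resize(c,(200,350))[60:285]
cv2.imwrite('pics/crop1.png',o)
```

```text
small 345 rect ((0.4734726548194885, 0.22750775516033173), (0.3660912811756134, 0.04973837360739708), 86.90189361572266) ht [0.0127 0.0319 0.0461] mean [0.48192387 0.365239  ] axis deg 79.84427891283596
big 949 rect ((0.7473000884056091, 0.02262566238641739), (0.14618588984012604, 0.5194293856620789), 85.72689819335938) ht [0.0086 0.0354 0.0618] mean [0.8241326  0.03349646] axis deg 163.24731196786107
crank 647 rect ((0.45907357335090637, -0.17679308354854584), (0.16122132539749146, 0.4139629602432251), 13.688807487487793) ht [0.0164 0.0424 0.0962] mean [ 0.49905175 -0.34476658] axis deg 178.50881028484082
jar 222 rect ((0.5985662341117859, 0.18485499918460846), (0.3555467426776886, 0.04664944112300873), 44.6195068359375) ht [0.0164 0.0241 0.0313] mean [0.70523053 0.28948194] axis deg 48.68990841680162
vise 3983 ((0.5608752965927124, 0.03178475797176361), (0.3023928701877594, 0.14431513845920563), 70.40899658203125)
shaft top 65 [ 0.52731738 -0.04844235  0.37287257]
head ((0.5712748765945435, 0.027938686311244965), (0.2797059714794159, 0.10453575849533081), 70.82418060302734)
red [ 0.60936241 -0.01553034 -0.10474395] 1.4519377981695814 [209.49794379 279.47851715]
0.02 79 [ 0.4924 -0.3404  0.0317] ((0.49975427985191345, -0.3491123914718628), (0.045118413865566254, 0.1563449203968048), 82.10673522949219)
0.036 358 [ 0.4899 -0.3479  0.0417] ((0.5022319555282593, -0.3500979542732239), (0.042212847620248795, 0.16533470153808594), 88.2451400756836)
0.055 114 [ 0.499  -0.3482  0.066 ] ((0.5266633033752441, -0.34999731183052063), (0.02841014228761196, 0.10224714875221252), 89.33531951904297)
0.085 53 [ 0.5687 -0.3495  0.0928] ((0.5688269138336182, -0.350926011800766), (0.020555907860398293, 0.02130642905831337), 58.94641876220703)
```

View pics/crop1.png

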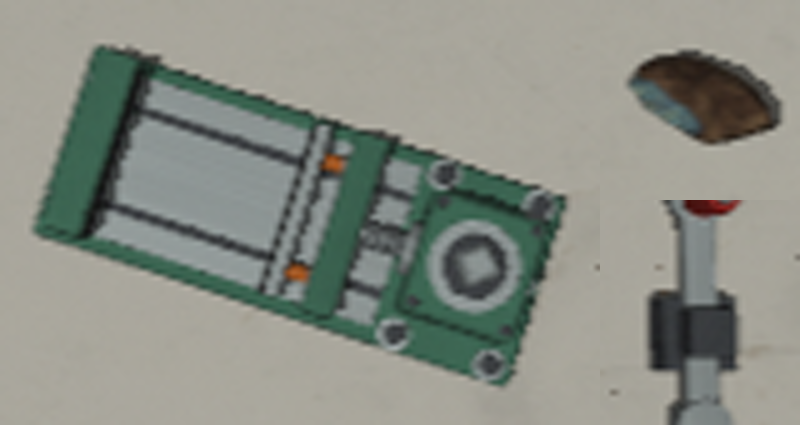

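The crop confirms the choice: the stone at (155,259) is brown with a blue-green face and is the smaller one. The shaft's square looks turned by a few tens of degrees relative to the head. I'll refine the measurements with invalid depth excluded.

```bash
cat >> h.py <<'E'
def comp(mask,u,v):
    n,l=cv2.connectedComponents(mask.astype(np.uint8)); return l==l[v,u]
def rect(p):
    (c,(w,h),a)=cv2.minAreaRect(p[:,:2].astype(np.float32)*1000)
    if w<h: a+=90
    return 'c',np.round(c,1),'L',round(max(w,h),1),'W',round(min(w,h),1),'longdeg',round((a+90)%180-90,1)
E
python3 - <<'E'
from h import *
f=get('top'); P=cloud(f); H=P[...,2].copy(); H[f['depth']==0]=0; H[H>.2]=0
im=f['pixels']; hsv=cv2.cvtColor(im,cv2.COLOR_RGB2HSV)
for nm,(u,v) in dict(small=(155,259),big=(262,159),orange=(152,217)).items():
    m=comp(H>0.012,u,v); p=P[m]; w,V=np.linalg.eigh(np.cov(p[:,:2].T))
    print(nm,rect(p),p[:,2].max(),'pca',np.degrees(np.arctan2(V[1,1],V[0,1])),p.mean(0))
m=comp(H>0.008,398,250); m&=H>.03
print('crank',rect(P[m])); 
for a,b in((.036,.05),(.06,.075),(.085,.11)): print(a,(m&(H>a)&(H<b)).sum(),rect(P[m&(H>a)&(H<b)]),np.median(P[m&(H>a)&(H<b)],0))
v=comp(H>0.008,285,250)
print('base',rect(P[v]),'bed',np.median(H[v]))
for a,b in((.05,.07),(.071,.077),(.077,.086),(.095,.12)):
    s=v&(H>a)&(H<b); n,l,st,c=cv2.connectedComponentsWithStats(s.astype(np.uint8))
    for i in range(1,n):
        if st[i,4]>12: print(a,st[i,4],c[i].round(1),rect(P[l==i]),P[l==i].mean(0).round(4))
g=get('scene')
# shaft projected into scene
X=P[v&(H>.095)].mean(0) if (v&(H>.095)).any() else np.array([.53,-.06,.1]); c=g['R']@X+g['t']; uv=(c[:2]/c[2]*g['f']+[g['cx'],g['cy']]).astype(int);print(X,uv)
A=cv2.resize(im[218:258,285:325],(400,400),interpolation=cv2.INTER_CUBIC)[...,::-1]
u0,v0=uv; B=cv2.resize(g['pixels'][v0-20:v0+20,u0-20:u0+20],(400,400),interpolation=cv2.INTER_CUBIC)[...,::-1]
cv2.imwrite('pics/shaft.png',np.hstack([A,B]))
E
```

```text
small ('c', array([481.4, 367.3]), 'L', 81.5, 'W', 44.1, 'longdeg', 57.7) 0.052035352109507854 pca 67.82956360404594 [0.48204499 0.36631166 0.03192195]
big ('c', array([866. ,  13.1]), 'L', 281.3, 'W', 145.3, 'longdeg', -3.8) 0.0717366068417845 pca 162.40282252356891 [0.81808205 0.03603347 0.03788292]
orange ('c', array([605.5, 377.3]), 'L', 81.3, 'W', 43.5, 'longdeg', 20.6) 0.049555090960504915 pca -149.4566808210657 [0.60402269 0.37478442 0.03143357]
crank ('c', array([ 502. , -349.8]), 'L', 165.1, 'W', 44.3, 'longdeg', -0.7)
0.036 351 ('c', array([ 502.2, -348.5]), 'L', 164.7, 'W', 41.1, 'longdeg', -3.0) [ 0.4845545  -0.34773887  0.04175641]
0.06 107 ('c', array([ 527.2, -348.1]), 'L', 105.2, 'W', 28.4, 'longdeg', 3.2) [ 0.49007958 -0.34768781  0.06662023]
0.085 52 ('c', array([ 568.4, -349.9]), 'L', 20.2, 'W', 19.9, 'longdeg', 88.0) [ 0.56939999 -0.34889635  0.09402274]
base ('c', array([571. ,  28.3]), 'L', 307.3, 'W', 125.6, 'longdeg', 71.8) bed 0.021936466106571108
0.05 315 [227.6 213.2] ('c', array([613. , 148.1]), 'L', 109.7, 'W', 26.6, 'longdeg', -19.2) [0.6122 0.1481 0.0651]
0.05 134 [268.2 226.1] ('c', array([572.4,  30.2]), 'L', 102.8, 'W', 11.9, 'longdeg', -19.1) [0.5733 0.0307 0.0634]
0.05 306 [280.2 230.3] ('c', array([557.2, -13.7]), 'L', 109.5, 'W', 55.3, 'longdeg', -17.9) [ 0.5606 -0.004   0.0632]
0.071 337 [303.7 238. ] ('c', array([537.3, -71.4]), 'L', 73.3, 'W', 69.5, 'longdeg', -18.9) [ 0.5368 -0.071   0.0742]
0.077 93 [304.1 237.7] ('c', array([536. , -73.7]), 'L', 47.2, 'W', 44.7, 'longdeg', -46.1) [ 0.5377 -0.0718  0.0799]
0.095 51 [304.7 237.6] ('c', array([537.6, -71.7]), 'L', 20.4, 'W', 19.6, 'longdeg', -72.4) [ 0.5371 -0.0716  0.1028]
[ 0.53707476 -0.07162817  0.10281705] [323 196]
```

View pics/shaft.png

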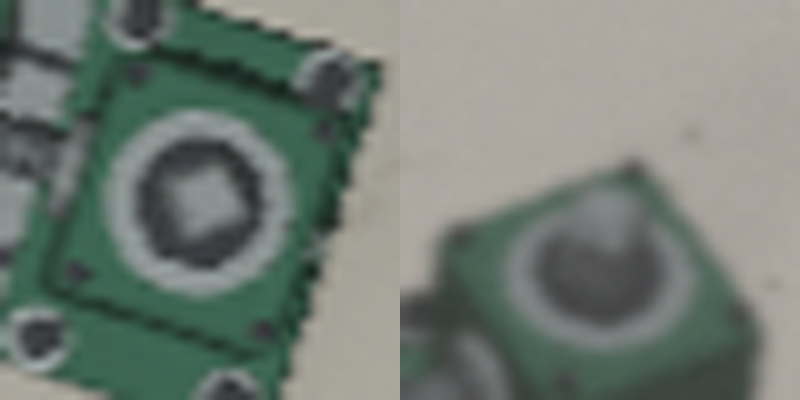

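The shaft (left half centre ≈ (205,200), i.e. top pixel (305.5,238)) has its flats at about 18° mod 90 in world yaw. The measured jaw gap of ≈107 mm is consistent with that angle. Vise yaw is ≈ -19°. I'll start moving and cross-check the opal with the scene camera on the way.

```bash
cat >> h.py <<'E'
from scipy.spatial.transform import Rotation as Ro
def togo(x,y,z,yaw):
    s=telemetry.observe(); R=Ro.from_euler('xyz',s['tool_rot']).as_matrix()
    p=s['position']; d=R.T@(np.array([x,y,z])-p)
    Rt=Ro.from_euler('xyz',[np.pi,0,np.radians(yaw)]).as_matrix()
    print('t',round(s['clock'],2),'at',p.round(4),'rpy',np.degrees(s['tool_rot']).round(1),'w',round(s['grip_width'],4),'F',s['force'].round(1))
    print('shift mm',(d*1000).round(1),'turn deg',np.degrees(Ro.from_matrix(R.T@Rt).as_rotvec()).round(1),'q',s['qpos'].round(2))
E
R=".08 .0266 -.0215 0 0 0 0"; 
python3 -m crank '.08 .0266 -.0215 0 0 0 0;.08 .0266 -.0215 0 0 0 0;.08 .0266 -.0215 0 0 0 0;.08 .0266 -.0215 0 0 0 0;.08 .0266 -.0215 0 0 0 0;.08 .0266 -.0215 0 0 0 0;.08 .0266 -.0215 0 0 0 0;.08 .0266 -.0215 0 0 0 0' 30
python3 -m crank '.08 .0266 -.0215 0 0 0 0;.08 .0266 -.0215 0 0 0 0;.08 .0266 -.0215 0 0 0 0;.08 .0266 -.0215 0 0 0 0;.08 .0266 -.0215 0 0 0 0;.08 .0266 -.0215 0 0 0 0;.08 .0266 -.0215 0 0 0 0;.08 .0266 -.0215 0 0 0 0'
python3 - <<'E'
from h import *
Q=[]
for n,(u,v) in dict(top=(155,259),scene=(219,327)).items():
    f=get(n); P=cloud(f); H=P[...,2].copy(); H[(f['depth']==0)|(H>.2)]=0
    m=comp(H>.012,u,v); print(n,m.sum(),rect(P[m]),P[m].mean(0).round(3)); Q.append(P[m])
p=np.vstack(Q); w,V=np.linalg.eigh(np.cov(p[:,:2].T)); print(rect(p),np.degrees(np.arctan2(V[1,1],V[0,1])))
for a in range(40,90,5):
    t=np.radians(a); l=p[:,:2]@[np.cos(t),np.sin(t)]; s=p[:,:2]@[-np.sin(t),np.cos(t)]
    L=np.percentile(l,[1,99]);S=np.percentile(s,[1,99]); c=L.mean()*np.array([np.cos(t),np.sin(t)])+S.mean()*np.array([-np.sin(t),np.cos(t)])
    print(a,np.ptp(L).round(4),np.ptp(S).round(4),c.round(4))
togo(.482,.366,.25,65)
E
```

```text
clock: 0.97
position: [0.3681, -0.3381, 0.2504]
tool_rot: [3.141, -0.0, 0.386]
force: [0.5, -0.4, 0.3]
grip_width: 0.0799
finger_force: 0.0
clock: 1.63
position: [0.5006, -0.0986, 0.2505]
tool_rot: [3.141, -0.0, 0.386]
force: [-0.0, -1.1, 0.5]
grip_width: 0.08
finger_force: 0.0
top 341 ('c', array([481.5, 368.6]), 'L', 83.2, 'W', 44.5, 'longdeg', 60.7) [0.482 0.366 0.032]
scene 505 ('c', array([479.9, 367.6]), 'L', 81.9, 'W', 43.5, 'longdeg', 59.8) [0.478 0.37  0.03 ]
('c', array([481.2, 368.1]), 'L', 84.1, 'W', 45.1, 'longdeg', 59.8) 72.06327294307317
40 0.0692 0.0518 [0.4812 0.3682]
45 0.0722 0.0484 [0.4811 0.3683]
50 0.0748 0.0455 [0.4811 0.3681]
55 0.0766 0.0433 [0.4809 0.3679]
60 0.0776 0.042 [0.4807 0.3677]
65 0.0782 0.0413 [0.4805 0.3678]
70 0.0788 0.0423 [0.4801 0.3678]
75 0.0789 0.0434 [0.48   0.3678]
80 0.0784 0.0451 [0.48   0.3678]
85 0.0772 0.0464 [0.48  0.368]
t 1.73 at [ 0.5022 -0.0951  0.2504] rpy [-1.799e+02 -1.000e-01  2.250e+01] w 0.0802 F [ 0.2 -2.1 -0.4]
shift mm [ 157.6 -433.8    1.2] turn deg [ -0.   -0.1 -42.5] q [ 0.25  0.35 -0.23  1.89  0.1   0.91 -1.2 ]
```

```bash
python3 -m crank '.08 .01286 -.0364 0 0 0 0;.08 .01286 -.0364 0 0 0 0;.08 .01286 -.0364 0 0 0 0;.08 .01286 -.0364 0 0 0 0;.08 .01286 -.0364 0 0 0 0;.08 .01286 -.0364 0 0 0 0;.08 .01286 -.0364 0 0 0 0;.08 .01286 -.0364 0 0 0 0' >/dev/null
python3 -m crank '.08 .01286 -.0364 0 0 0 0;.08 .01286 -.0364 0 0 0 0;.08 .01286 -.0364 0 0 0 0;.08 .01286 -.0364 0 0 0 0;.08 0 0 .02 0 0 -7;.08 0 0 .02 0 0 -7;.08 0 0 .02 0 0 -7;.08 0 0 .02 0 0 -7' >/dev/null
python3 -m crank '.08 0 0 .02 0 0 -7;.08 0 0 .02 0 0 -6;.08 0 0 .02 0 0 0;.08 0 0 .01 0 0 0;.08 0 0 0 0 0 0;.08 0 0 0 0 0 0;.08 0 0 0 0 0 0;.08 0 0 0 0 0 0' >/dev/null
python3 -c "
from h import *
togo(.4807,.3678,.028,63)"
```

```text
t 3.73 at [0.4791 0.363  0.1015] rpy [ 1.80e+02 -1.00e-01  6.31e+01] w 0.0799 F [-1.  -0.2  0.5]
shift mm [ 4.9 -0.9 73.6] turn deg [ 0.  -0.1  0.1] q [-0.44  0.71 -0.46  1.76  0.42  0.77 -1.58]
```

```bash
python3 -m crank '.08 .005 -.001 .02 0 0 0;.08 0 0 .02 0 0 0;.08 0 0 .02 0 0 0;.08 0 0 .0136 0 0 0;.08 0 0 0 0 0 0;.02 0 0 0 0 0 0;.02 0 0 0 0 0 0;.02 0 0 0 0 0 0' 40
python3 -m crank '.02 0 0 0 0 0 0;.02 0 0 0 0 0 0;.02 0 0 -.02 0 0 0;.02 0 0 -.03 0 0 0;.02 0 0 -.03 0 0 0;.02 0 0 -.03 0 0 0;.02 0 0 -.03 0 0 0;.02 0 0 0 0 0 0' 
python3 -c "
from h import *
f=get('scene'); save(f,'lift.png',(160,230,320,350),4)
togo(.5985,.1055,.17,161)"
```

```text
clock: 4.4
position: [0.4807, 0.3679, 0.028]
tool_rot: [3.141, -0.002, 1.101]
force: [1.7, -0.1, 0.7]
grip_width: 0.0452
finger_force: 0.4
clock: 5.07
position: [0.4818, 0.3691, 0.1731]
tool_rot: [3.138, -0.007, 1.101]
force: [1.0, 0.2, -0.9]
grip_width: 0.0419
finger_force: 40.3
t 5.12 at [0.4812 0.3684 0.1703] rpy [179.9  -0.3  63.1] w 0.0423 F [ 0.3 -0.1 -3. ]
shift mm [-181.3  223.6   -0. ] turn deg [  0.4  -0.1 -97.9] q [-0.41  0.62 -0.5   1.71  0.37  0.9  -1.53]
```

View pics/lift.png

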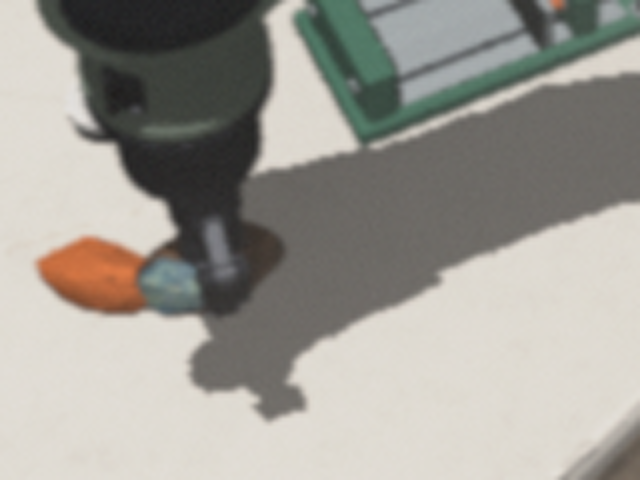

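The stone hangs level between the fingers at (205,280), with the orange one undisturbed behind it. I'll carry it to the vise.

```bash
python3 -m crank '.02 -.0247 .0282 0 0 0 0;.02 -.0247 .0282 0 0 0 0;.02 -.0247 .0282 0 0 0 0;.02 -.0247 .0282 0 0 0 0;.02 -.0247 .0282 0 0 0 0;.02 -.0247 .0282 0 0 0 0;.02 -.0247 .0282 0 0 0 0;.02 -.0247 .0282 0 0 0 0' >/dev/null
python3 -m crank '.02 0 0 0 0 0 -7;.02 0 0 0 0 0 -7;.02 0 0 0 0 0 -7;.02 0 0 0 0 0 -7;.02 0 0 0 0 0 -7;.02 0 0 0 0 0 -7;.02 0 0 0 0 0 -7;.02 0 0 0 0 0 -7' >/dev/null
python3 -m crank '.02 0 0 0 0 0 -7;.02 0 0 0 0 0 -7;.02 0 0 0 0 0 -7;.02 0 0 0 0 0 -7;.02 0 0 0 0 0 -7;.02 0 0 0 0 0 -7;.02 0 0 0 0 0 0;.02 0 0 0 0 0 0' >/dev/null
python3 -c "
from h import *
togo(.5928,.0903,.047,161)"
```

```text
t 7.12 at [0.5915 0.0889 0.1661] rpy [-1.800e+02 -1.000e-01  1.609e+02] w 0.0419 F [ 0.7 -0.4 -1.3]
shift mm [ -0.9   1.7 119.1] turn deg [-0.  -0.1 -0.1] q [ 0.34  0.73 -0.89  1.72  0.66  1.02  0.44]
```

```bash
python3 -m crank '.02 -.001 .0017 .025 0 0 0;.02 0 0 .025 0 0 0;.02 0 0 .025 0 0 0;.02 0 0 .02 0 0 0;.02 0 0 .014 0 0 0;.02 0 0 .008 0 0 0;.02 0 0 .002 0 0 0;.02 0 0 0 0 0 0'
python3 -c "
from h import *
togo(.5928,.0903,.046,161)"
```

```text
clock: 7.78
position: [0.5935, 0.0907, 0.0479]
tool_rot: [3.141, 0.0, 2.811]
force: [0.3, -0.3, -1.5]
grip_width: 0.0423
finger_force: 40.3
t 7.78 at [0.5935 0.0907 0.0479] rpy [180.   0. 161.] w 0.0423 F [ 0.3 -0.3 -1.5]
shift mm [ 0.5 -0.6  1.9] turn deg [0. 0. 0.] q [ 0.26  0.88 -0.78  1.77  0.81  0.85  0.33]
```

```bash
python3 -m crank '.02 0 0 .002 0 0 0;.056 0 0 0 0 0 0;.056 0 0 0 0 0 0;.056 0 0 0 0 0 0;.056 0 0 -.015 0 0 0;.056 0 0 -.03 0 0 0;.056 0 0 -.04 0 0 0;.056 0 0 -.04 0 0 0' 40
python3 -m crank '.06 0 0 -.03 0 0 0;.07 -.0037 -.0373 0 0 0 0;.07 -.0037 -.0373 0 0 0 0;.07 -.0037 -.0373 0 0 0 0;.07 -.0037 -.0373 0 0 0 0;.07 -.0037 -.0373 0 0 0 0;.07 -.0037 -.0373 0 0 0 0;.07 -.0037 -.0373 0 0 0 0'
python3 -m crank '.07 -.0037 -.0373 0 0 0 0;.07 -.0037 -.0373 0 0 0 0;.07 -.0037 -.0373 0 0 0 0;.07 -.0037 -.0373 0 0 0 0;.07 -.0037 -.0373 0 0 0 0;.07 0 0 0 0 0 -6;.07 0 0 0 0 0 -6;.07 0 0 0 0 0 -6' >/dev/null
python3 - <<'E'
from h import *
togo(.489,-.348,.059,179)
f=get('top'); P=cloud(f); H=P[...,2].copy(); H[(f['depth']==0)|(H>.2)]=0
g=get('scene'); P2=cloud(g)
m=(P[...,0]>.4)&(P[...,0]<.6)&(P[...,1]>-.42)&(P[...,1]<-.28)
for a,b in((.085,.1),(.06,.072)): print(rect(P[m&(H>a)&(H<b)]) if (m&(H>a)&(H<b)).sum()>5 else 0)
A=cv2.resize(f['pixels'][190:260,215:325],(770,490),interpolation=cv2.INTER_CUBIC)[...,::-1]; cv2.imwrite('pics/placed.png',A)
# opal in vise frame
v=np.radians(71); yv=np.array([np.cos(v),np.sin(v)]); xv=np.array([np.sin(v),-np.cos(v)]); d=P[...,:2]-[.568,.0184]; X=d@xv;Y=d@yv
s=(abs(X)<.055)&(Y>.03)&(Y<.118)&(H>.026); print('opal vise frame x',np.percentile(X[s],[1,50,99]).round(4),'y',np.percentile(Y[s],[1,50,99]).round(4),'top',H[s].max())
E
```

```text
clock: 8.45
position: [0.5927, 0.0908, 0.1731]
tool_rot: [3.141, -0.001, 2.813]
force: [1.5, -0.1, 0.2]
grip_width: 0.0563
finger_force: 0.0
clock: 9.12
position: [0.5326, -0.1666, 0.2021]
tool_rot: [-3.141, 0.001, 2.812]
force: [1.6, -0.2, -0.5]
grip_width: 0.0698
finger_force: 0.0
t 9.78 at [ 0.4901 -0.3478  0.202 ] rpy [-180.     0.   179.3] w 0.0699 F [0.8 0.4 0.3]
shift mm [ 1.20e+00 -1.00e-01  1.43e+02] turn deg [-0.   0.   0.3] q [ 1.16  0.72 -1.    1.68  0.67  1.11  1.53]
('c', array([ 568.3, -350.8]), 'L', 21.2, 'W', 20.2, 'longdeg', 86.6)
('c', array([ 529.2, -351.8]), 'L', 98.0, 'W', 6.2, 'longdeg', 13.2)
opal vise frame x [-0.0456 -0.0035  0.0405] y [0.0384 0.0756 0.0985] top 0.06940063240943561
```

View pics/placed.png

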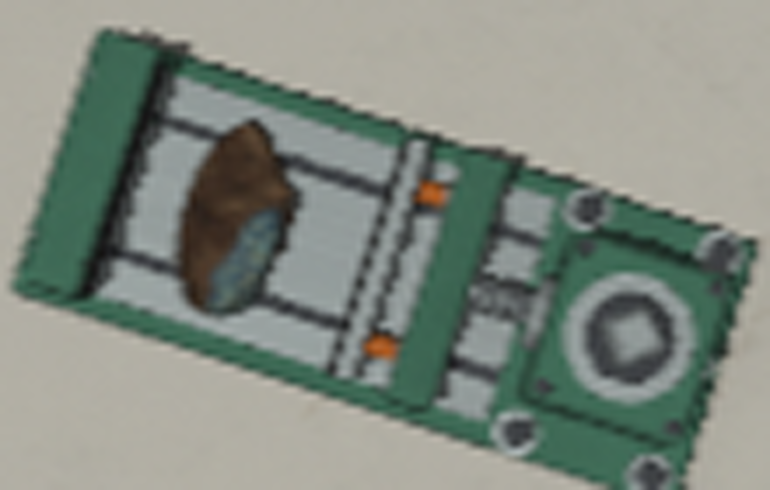

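The stone lies on the bed between the jaws at (240,220), lengthwise along them. The shaft square at (635,335) sits at about 20° mod 90. Next is the crank.

```bash
python3 -m crank '.07 .001 0 .03 0 0 0;.07 0 0 .03 0 0 0;.07 0 0 .03 0 0 0;.07 0 0 .025 0 0 0;.07 0 0 .02 0 0 0;.07 0 0 .008 0 0 0;.07 0 0 0 0 0 0;.01 0 0 0 0 0 0' 90
python3 -m crank '.01 0 0 0 0 0 0;.01 0 0 0 0 0 0;.01 0 0 0 0 0 0;.01 0 0 0 0 0 0;.01 0 0 -.02 0 0 0;.01 0 0 -.03 0 0 0;.01 0 0 -.03 0 0 0;.01 0 0 0 0 0 0'
python3 - <<'E'
from h import *
togo(.5372,-.0716,.17,198.5)
f=get('top'); P=cloud(f); hsv=cv2.cvtColor(f['pixels'],cv2.COLOR_RGB2HSV)
r=((hsv[...,0]<8)|(hsv[...,0]>172))&(hsv[...,1]>110)&(P[...,2]>.05)&(P[...,2]<.25)&(P[...,1]<-.25)
print(r.sum(),P[r].mean(0),P[r][:,2].max(), P[r&(P[...,2]>P[r][:,2].max()-.012)].mean(0))
E
```

```text
clock: 10.55
position: [0.4899, -0.3473, 0.0588]
tool_rot: [-3.141, 0.001, 3.124]
force: [0.3, -0.2, 1.0]
grip_width: 0.0593
finger_force: 0.0
clock: 11.22
position: [0.4914, -0.348, 0.1432]
tool_rot: [-3.138, 0.005, 3.126]
force: [0.7, -0.2, -4.1]
grip_width: 0.0263
finger_force: 90.2
t 11.22 at [ 0.4914 -0.348   0.1432] rpy [-179.8    0.3  179.1] w 0.0263 F [ 0.7 -0.2 -4.1]
shift mm [-41.5 277.  -27.5] turn deg [ -0.2   0.3 -19.4] q [ 1.13  0.79 -0.94  1.73  0.74  1.02  1.47]
65 [ 0.56944333 -0.34336643  0.16884371] 0.18268428567472447 [ 0.57096448 -0.34541121  0.17703113]
```

```bash
python3 -m crank '.01 0 0 -.02 0 0 0;.01 -.0052 .0346 -.02 0 0 0;.01 -.0052 .0346 -.005 0 0 0;.01 -.0052 .0346 0 0 0 0;.01 -.0052 .0346 0 0 0 0;.01 -.0052 .0346 0 0 0 0;.01 -.0052 .0346 0 0 0 0;.01 -.0052 .0346 0 0 0 0'
python3 -m crank '.01 -.0052 .0346 0 0 0 0;.01 0 0 0 0 0 -6.5;.01 0 0 0 0 0 -6.5;.01 0 0 0 0 0 -6.4;.01 0 0 0 0 0 0;.01 0 0 0 0 0 0;.01 0 0 0 0 0 0;.01 0 0 0 0 0 0'
python3 - <<'E'
from h import *
togo(.5372,-.0716,.1375,198.5)
f=get('top'); P=cloud(f); hsv=cv2.cvtColor(f['pixels'],cv2.COLOR_RGB2HSV)
r=((hsv[...,0]<8)|(hsv[...,0]>172))&(hsv[...,1]>110)&(P[...,2]>.12)&(P[...,2]<.25)
print(r.sum(),P[r][:,2].max(), P[r&(P[...,2]>P[r][:,2].max()-.012)].mean(0))
E
```

```text
clock: 11.93
position: [0.529, -0.1044, 0.1819]
tool_rot: [-3.141, -0.001, 3.125]
force: [1.0, 0.0, -4.0]
grip_width: 0.0263
finger_force: 90.2
clock: 12.6
position: [0.5351, -0.0714, 0.1825]
tool_rot: [-3.142, -0.0, -2.822]
force: [0.2, 0.2, -4.8]
grip_width: 0.0265
finger_force: 90.4
t 12.6 at [ 0.5351 -0.0714  0.1825] rpy [-180.    -0.  -161.7] w 0.0265 F [ 0.2  0.2 -4.8]
shift mm [-1.9 -0.8 45. ] turn deg [-0.  -0.  -0.2] q [ 0.76  0.7  -1.08  1.85  0.72  1.04  1.27]
48 0.2222162095590133 [ 0.60903798 -0.04447612  0.21644004]
```

```bash
python3 -m crank '.01 -.0023 -.0008 .006 0 0 0;.01 0 0 .006 0 0 0;.01 0 0 .004 0 0 0;.01 0 0 .003 0 0 0;.01 0 0 .003 0 0 0;.01 0 0 .002 0 0 0;.01 0 0 .002 0 0 0;.01 0 0 0 0 0 0'
python3 -c "
from h import *
togo(.5372,-.0716,.1375,198.5); print(telemetry.observe()['moment'])"
```

```text
clock: 13.32
position: [0.5377, -0.0713, 0.1564]
tool_rot: [3.141, -0.0, -2.819]
force: [0.2, -1.2, -4.7]
grip_width: 0.0261
finger_force: 90.4
t 13.32 at [ 0.5377 -0.0713  0.1564] rpy [ 180.    -0.  -161.5] w 0.0261 F [ 0.2 -1.2 -4.7]
shift mm [ 0.5 -0.1 18.9] turn deg [ 0. -0. -0.] q [ 0.74  0.74 -1.05  1.87  0.76  1.    1.25]
[-0.1413305  -0.01569453  0.01490014]
```

```bash
python3 -m crank '.01 0 0 .003 0 0 0;.01 0 0 .003 0 0 0;.01 0 0 .003 0 0 0;.01 0 0 .003 0 0 0;.01 0 0 .003 0 0 0;.01 0 0 .002 0 0 0;.01 0 0 .001 0 0 0;.01 0 0 0 0 0 0'
python3 -c "
from h import *
togo(.5372,-.0716,.1375,198.5); print(telemetry.observe()['moment'])"
```

```text
clock: 13.98
position: [0.5377, -0.0714, 0.1385]
tool_rot: [3.142, -0.0, -2.819]
force: [1.1, -2.2, -4.4]
grip_width: 0.0265
finger_force: 90.4
t 13.98 at [ 0.5377 -0.0714  0.1385] rpy [ 180.    -0.  -161.5] w 0.0265 F [ 1.1 -2.2 -4.4]
shift mm [ 0.6 -0.1  1. ] turn deg [ 0. -0.  0.] q [ 0.72  0.76 -1.03  1.88  0.79  0.98  1.23]
[-0.40978669 -0.10829879  0.00615705]
```

```bash
python3 -m crank '.01 0 0 .0008 0 0 0;.01 0 0 .0007 0 0 0;.01 0 0 .0006 0 0 0;.01 0 0 .0005 0 0 0;.01 0 0 0.0005 0 0 0;.01 0 0 0 0 0 0;.01 0 0 0 0 0 0;.01 0 0 0 0 0 0'
python3 -c "
from h import *
togo(.5372,-.0716,.1375,198.5); print(telemetry.observe()['moment'])"
```

```text
clock: 14.65
position: [0.5381, -0.0712, 0.1376]
tool_rot: [-3.14, 0.001, -2.819]
force: [-12.6, -2.8, 37.3]
grip_width: 0.0261
finger_force: 96.4
t 14.65 at [ 0.5381 -0.0712  0.1376] rpy [-179.9    0.  -161.5] w 0.0261 F [-12.6  -2.8  37.3]
shift mm [ 1.  -0.1  0.1] turn deg [-0.1  0.  -0. ] q [ 0.72  0.76 -1.03  1.88  0.79  0.98  1.22]
[-8.78644520e-01  3.00729983e+00 -1.61860024e-03]
```

The crank is fully home (pose .1376 against .1375 expected, 37 N on the shoulder). I'll release it and move to the handle.

```bash
python3 -m crank '.06 0 0 -.001 0 0 0;.06 0 0 0 0 0 0;.06 0 0 0 0 0 0;.06 0 0 -.015 0 0 0;.06 0 0 -.025 0 0 0;.06 0 0 -.025 0 0 0;.06 -.025 0 0 0 0 0;.06 -.03 0 0 0 0 0' 40
python3 -m crank '.06 -.0245 0 0 0 0 0;.06 0 0 .015 0 0 0;.06 0 0 .02 0 0 0;.06 0 0 .018 0 0 0;.01 0 0 0 0 0 0;.01 0 0 0 0 0 0;.01 0 0 0 0 0 0;.01 0 0 0 0 0 0'
python3 -c "
from h import *
togo(.5375,-.0714,.15,198.5);f=get('top');save(f,'h1.png',(230,170,360,270),6)"
```

```text
clock: 15.32
position: [0.5904, -0.0549, 0.2043]
tool_rot: [-3.14, 0.002, -2.821]
force: [0.1, -0.4, 1.2]
grip_width: 0.0596
finger_force: 0.0
clock: 15.98
position: [0.6136, -0.046, 0.1501]
tool_rot: [-3.141, 0.002, -2.819]
force: [0.3, -0.1, 1.9]
grip_width: 0.0231
finger_force: 39.2
t 15.98 at [ 0.6136 -0.046   0.1501] rpy [-1.800e+02  1.000e-01 -1.615e+02] w 0.0231 F [ 0.3 -0.1  1.9]
shift mm [80.2  0.1  0. ] turn deg [-0.   0.1 -0. ] q [ 0.61  0.83 -1.01  1.68  0.78  1.09  1.25]
```

View pics/h1.png

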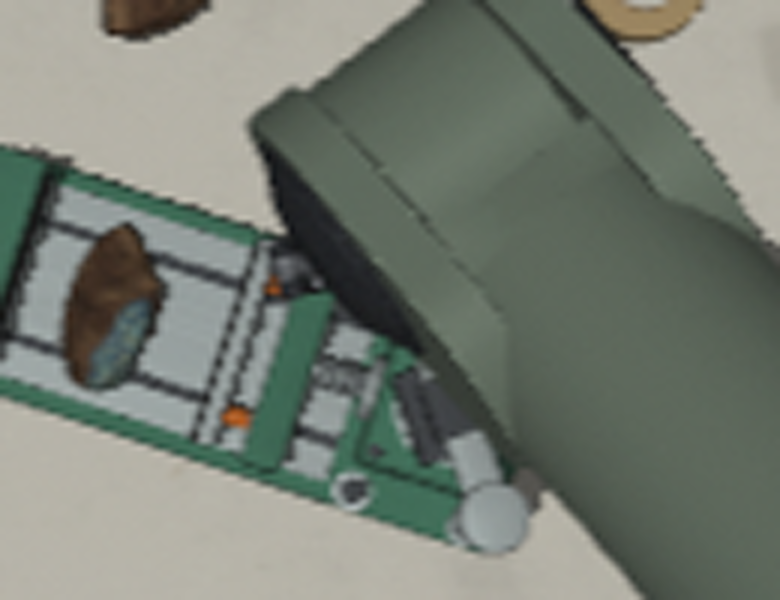

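The handle is gripped; the crank hub is at (440,415) in the crop and the pins at (275,285) and (237,415). I'll wind 144° first and check the force.

```bash
python3 -m crank '.01 .0039 -.0247 0 0 0 0;.01 .0114 -.0223 0 0 0 0;.01 .0177 -.0177 0 0 0 0;.01 .0223 -.0114 0 0 0 0;.01 .0247 -.0039 0 0 0 0;.01 .0247 .0039 0 0 0 0;.01 .0223 .0114 0 0 0 0;.01 .0177 .0177 0 0 0 0' 50
python3 -c "
from h import *
togo(.5375,-.0714,.15,198.5)"
```

```text
clock: 16.7
position: [0.4903, -0.1384, 0.1495]
tool_rot: [-3.139, 0.001, -2.822]
force: [7.5, 2.1, -0.3]
grip_width: 0.0226
finger_force: 49.4
t 16.7 at [ 0.4903 -0.1384  0.1495] rpy [-1.799e+02  1.000e-01 -1.617e+02] w 0.0226 F [ 7.5  2.1 -0.3]
shift mm [-65.9  48.8  -0.5] turn deg [-0.1  0.1 -0.2] q [ 0.91  0.71 -1.06  1.96  0.77  0.95  1.35]
```

```bash
python3 -m crank '.01 .0114 .0223 0 0 0 0;.01 .0039 .0247 0 0 0 0;.01 -.0039 .0247 0 0 0 0;.01 -.0114 .0223 0 0 0 0;.01 -.0177 .0177 0 0 0 0;.01 -.0223 .0114 0 0 0 0;.01 -.0247 .0039 0 0 0 0;.01 -.0247 -.0039 0 0 0 0'
python3 -c "
from h import *
togo(.5375,-.0714,.15,198.5)"
python3 -m crank '.01 -.0223 -.0114 0 0 0 0;.01 -.0177 -.0177 0 0 0 0;.01 -.0114 -.0223 0 0 0 0;.01 -.0039 -.0247 0 0 0 0;.01 .0039 -.0247 0 0 0 0;.01 .0114 -.0223 0 0 0 0;.01 .0177 -.0177 0 0 0 0;.01 .0223 -.0114 0 0 0 0'
python3 -c "
from h import *
togo(.5375,-.0714,.15,198.5)"
```

```text
clock: 17.37
position: [0.537, 0.0087, 0.1494]
tool_rot: [-3.139, -0.001, -2.818]
force: [-4.0, -13.6, -1.7]
grip_width: 0.023
finger_force: 50.5
t 17.37 at [0.537  0.0087 0.1494] rpy [-1.798e+02 -1.000e-01 -1.614e+02] w 0.023 F [ -4.  -13.6  -1.7]
shift mm [ 25.  -76.1  -0.4] turn deg [-0.2 -0.1  0.1] q [ 0.58  0.74 -1.04  1.89  0.77  0.99  1.09]
clock: 18.03
position: [0.5862, -0.1367, 0.1497]
tool_rot: [-3.142, 0.003, -2.82]
force: [1.7, 5.3, 1.3]
grip_width: 0.0227
finger_force: 50.8
t 18.03 at [ 0.5862 -0.1367  0.1497] rpy [-180.     0.2 -161.5] w 0.0227 F [1.7 5.3 1.3]
shift mm [25.5 77.4 -0.4] turn deg [-0.   0.2 -0. ] q [ 0.78  0.81 -1.01  1.72  0.78  1.07  1.39]
```

```bash
python3 -m crank '.01 .0247 -.0039 0 0 0 0;.01 .0247 .0039 0 0 0 0;.01 .0223 .0114 0 0 0 0;.01 .0177 .0177 0 0 0 0;.01 .0114 .0223 0 0 0 0;.01 .0039 .0247 0 0 0 0;.01 -.0039 .0247 0 0 0 0;.01 -.0114 .0223 0 0 0 0'
python3 -m crank '.01 -.0177 .0177 0 0 0 0;.01 -.0223 .0114 0 0 0 0;.01 -.0247 .0039 0 0 0 0;.01 -.0247 -.0039 0 0 0 0;.01 -.0223 -.0114 0 0 0 0;.01 -.0177 -.0177 0 0 0 0;.01 0 0 0 0 0 0;.01 0 0 0 0 0 0'
python3 - <<'E'
from h import *
togo(.5375,-.0714,.15,198.5)
f=get('top'); g=get('scene'); 
A=cv2.resize(f['pixels'][185:255,210:310],(600,420),interpolation=cv2.INTER_CUBIC)[...,::-1]
B=cv2.resize(g['pixels'][190:270,225:355],(600,370),interpolation=cv2.INTER_CUBIC)[...,::-1]
cv2.imwrite('pics/w1.png',cv2.resize(np.vstack([A,B]),(455,599)))
E
```

```text
clock: 18.7
position: [0.4603, -0.0478, 0.1495]
tool_rot: [-3.139, 0.0, -2.82]
force: [9.2, -6.7, -2.8]
grip_width: 0.0227
finger_force: 50.6
clock: 19.37
position: [0.5844, -0.0065, 0.1491]
tool_rot: [3.142, 0.001, -2.82]
force: [-0.3, -0.6, 2.4]
grip_width: 0.0227
finger_force: 51.0
t 19.37 at [ 0.5844 -0.0065  0.1491] rpy [ 180.     0.  -161.6] w 0.0227 F [-0.3 -0.6  2.4]
shift mm [ 65.  -46.7  -1. ] turn deg [ 0.   0.  -0.1] q [ 0.57  0.79 -1.02  1.76  0.78  1.04  1.16]
```

View pics/w1.png

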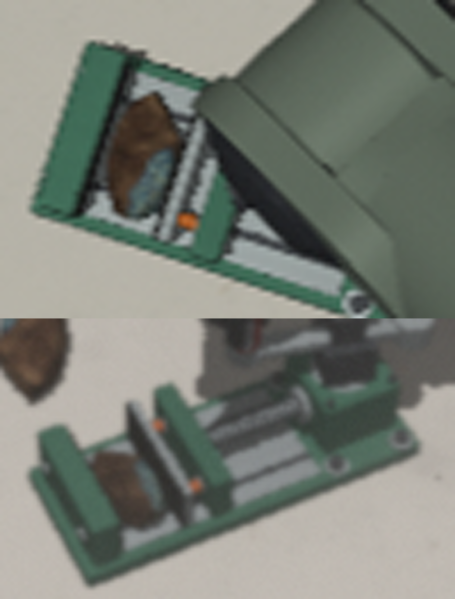

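The stone is between the jaws and not yet pinched: in the scene half the plate is at (160,460) and both orange pins show full length at (160,425) and (195,487). I'll set up a pin/plate gauge and take the free baseline now.

```bash
cat > gauge.py <<'E'
from h import *
v=np.radians(71); yv=np.array([np.cos(v),np.sin(v)]); xv=np.array([np.sin(v),-np.cos(v)])
def gauge(n):
    f=get(n); P=cloud(f); d=P[...,:2]-[.568,.0184]; X=d@xv; Y=d@yv; Z=P[...,2]
    hsv=cv2.cvtColor(f['pixels'],cv2.COLOR_RGB2HSV); hu,sa,va=[hsv[...,i].astype(int) for i in range(3)]
    on=(abs(X)<.06)&(Y>-.03)&(Y<.115)&(f['depth']>0)
    gr=on&(hu>65)&(hu<95)&(sa>70)&(Z>.058)&(Z<.07)
    pl=on&(sa<50)&(Z>.058)&(Z<.07)&(abs(X)<.052)
    q=lambda m:(m.sum(),np.percentile(Y[m]*1000,[3,50,97]).round(1)) if m.sum()>4 else m.sum()
    print(n,'jaw',q(gr),'plate',q(pl))
    orr=on&(hu>5)&(hu<20)&(sa>150)&(va>90)
    k,l,st,c=cv2.connectedComponentsWithStats(orr.astype(np.uint8))
    for i in range(1,k):
        if st[i,4]>3: m=l==i; print('  pin',st[i,4],c[i].round(1),'Y',np.percentile(Y[m]*1000,[5,95]).round(1),'Z',Z[m].mean().round(3))
gauge('scene'); gauge('top'); togo(.5375,-.0714,.15,198.5)
E
python3 gauge.py
```

```text
scene jaw (np.int64(52), array([34.5, 40.2, 46. ])) plate (np.int64(171), array([29.3, 67.8, 94.6]))
top jaw (np.int64(92), array([30.2, 39.5, 47.1])) plate (np.int64(121), array([47.9, 69. , 90.2]))
  pin 12 [250.5 233. ] Y [51.9 60.9] Z 0.047
t 19.57 at [ 0.5834 -0.006   0.1492] rpy [-180.     0.  -161.5] w 0.0228 F [0.6 0.6 2.8]
shift mm [ 64.3 -47.5  -0.8] turn deg [-0.  0.  0.] q [ 0.57  0.79 -1.02  1.77  0.78  1.04  1.16]
```

```bash
cat > pin.py <<'E'
from h import *
import sys
def pins():
    for n in('scene','top'):
        f=get(n); P=cloud(f); d=P[...,:2]-[.568,.0184]; v=np.radians(71)
        Y=d@[np.cos(v),np.sin(v)]; X=d@[np.sin(v),-np.cos(v)]
        I=f['pixels'].astype(float); w=np.clip(I[...,0]-I[...,1]-35,0,None); w[(abs(X)>.065)|(Y<-.03)|(Y>.1)|(P[...,2]>.11)]=0
        k,l,st,c=cv2.connectedComponentsWithStats((w>8).astype(np.uint8))
        for i in range(1,k):
            m=l==i
            if w[m].max()>35 and st[i,4]<60: print(n,'pin',c[i].round(1),'area',st[i,4],'sum',w[m].sum().round(),'max',w[m].max(),'X',np.median(X[m]*1000).round(),'Y',np.percentile(Y[m]*1000,[5,95]).round(1))
    togo(.5375,-.0714,.15,198.5)
pins()
E
python3 pin.py
python3 -m crank '.01 -.0114 -.0223 0 0 0 0;.01 -.0039 -.0247 0 0 0 0;.01 .0039 -.0247 0 0 0 0;.01 0 0 0 0 0 0;.01 0 0 0 0 0 0;.01 0 0 0 0 0 0;.01 0 0 0 0 0 0;.01 0 0 0 0 0 0' >/dev/null
python3 pin.py
```

```text
top pin [250.6 232.9] area 11 sum 348.0 max 43.0 X -33.0 Y [51.8 61. ]
t 19.67 at [ 0.5835 -0.006   0.1491] rpy [-180.     0.  -161.5] w 0.0229 F [1.2 0.6 4.6]
shift mm [ 64.4 -47.4  -0.9] turn deg [-0.  0.  0.] q [ 0.57  0.79 -1.02  1.77  0.78  1.04  1.16]
top pin [256.5 210.8] area 10 sum 331.0 max 44.0 X 35.0 Y [56.5 65. ]
top pin [249.4 232.6] area 8 sum 274.0 max 44.0 X -34.0 Y [56.2 63.8]
t 20.43 at [ 0.6178 -0.0705  0.1493] rpy [-1.800e+02  1.000e-01 -1.615e+02] w 0.0229 F [ 3.9 -0.2  5.7]
shift mm [76.5 24.7 -0.8] turn deg [-0.   0.1  0. ] q [ 0.64  0.84 -1.    1.66  0.78  1.09  1.3 ]
```

```bash
cat > prof.py <<'E'
from h import *
v=np.radians(71); yv=np.array([np.cos(v),np.sin(v),0]); xv=np.array([np.sin(v),-np.cos(v),0]); o=np.array([.568,.0184,0])
for n,z in(('scene',.047),('top',.047)):
    f=get(n); I=f['pixels'].astype(np.float32)
    for X in(.034,-.034):
        ys=np.arange(.03,.09,.0005); best=None
        for dx in np.arange(-.006,.0061,.001):
            W=o+xv*(X+dx)+ys[:,None]*yv+[0,0,z]; c=W@f['R'].T+f['t']; uv=(c[:,:2]/c[:,2:]*f['f']+[f['cx'],f['cy']]).astype(np.float32)
            s=cv2.remap(I,uv[None,:,0],uv[None,:,1],cv2.INTER_LINEAR)[0]; r=s[:,0]/(s.sum(1)+1)
            w=np.clip((r-.40)/.2,0,None); t=w.sum()*.5
            if best is None or t>best[0]: best=(t,dx,w)
        t,dx,w=best; p=w.max(); hh=(w>p/2).sum()*.5; print(n,X,'dx',dx.round(3),'int',t.round(1),'peak',p.round(2),'eq len',(t/max(p,.1)).round(1),'fwhm',hh,'at',(ys[w>p/2].mean()*1000).round(1))
togo(.5375,-.0714,.15,198.5)
E
python3 prof.py
```

```text
scene 0.034 dx -0.001 int 1.5 peak 0.3 eq len 5.1 fwhm 5.0 at 58.3
scene -0.034 dx 0.0 int 1.4 peak 0.32 eq len 4.5 fwhm 5.0 at 58.3
top 0.034 dx 0.001 int 7.9 peak 0.81 eq len 9.8 fwhm 10.5 at 61.0
top -0.034 dx 0.002 int 7.5 peak 0.84 eq len 8.9 fwhm 9.5 at 60.5
t 20.53 at [ 0.6178 -0.0705  0.1493] rpy [-1.800e+02  1.000e-01 -1.615e+02] w 0.0227 F [ 4.4 -0.4  4.9]
shift mm [76.5 24.6 -0.8] turn deg [-0.   0.1  0. ] q [ 0.64  0.84 -1.    1.66  0.78  1.09  1.29]
```

```bash
python3 -m crank '.01 .0057 -.0112 0 0 0 0;.01 .0057 -.0111 0 0 0 0;.01 .0089 -.0089 0 0 0 0;.01 .0088 -.0088 0 0 0 0;.01 0 0 0 0 0 0;.01 0 0 0 0 0 0;.01 0 0 0 0 0 0;.01 0 0 0 0 0 0' >/dev/null
python3 prof.py; python3 pin.py|grep pin
```

```text
scene 0.034 dx 0.001 int 0.5 peak 0.14 eq len 3.9 fwhm 4.0 at 60.3
scene -0.034 dx -0.001 int 0.6 peak 0.16 eq len 3.7 fwhm 4.0 at 60.3
top 0.034 dx 0.0 int 6.4 peak 0.81 eq len 7.9 fwhm 8.0 at 61.8
top -0.034 dx 0.003 int 6.0 peak 0.79 eq len 7.5 fwhm 8.0 at 61.8
t 21.3 at [ 0.6032 -0.1184  0.1496] rpy [-1.799e+02  1.000e-01 -1.615e+02] w 0.0229 F [ 5.9 -5.3  9. ]
shift mm [47.4 65.4 -0.6] turn deg [-0.1  0.1 -0. ] q [ 0.73  0.83 -1.01  1.68  0.78  1.08  1.37]
top pin [256.  210.7] area 7 sum 224.0 max 43.0 X 34.0 Y [59.  64.9]
top pin [248.5 232.1] area 8 sum 231.0 max 42.0 X -33.0 Y [59.2 65.8]
```

```bash
python3 -m crank '.01 .0106 -.0065 0 0 0 0;.01 .0117 -.0049 0 0 0 0;.01 0 0 0 0 0 0;.01 0 0 0 0 0 0;.01 0 0 0 0 0 0;.01 0 0 0 0 0 0;.01 0 0 0 0 0 0;.01 0 0 0 0 0 0' >/dev/null
python3 prof.py
python3 -m crank '.05 0 0 0 0 0 0;.05 0 0 0 0 0 0;.05 0 0 0 0 0 0;.05 0 0 -.015 0 0 0;.05 0 0 -.025 0 0 0;.05 0 0 -.03 0 0 0;.05 0 0 -.03 0 0 0;.05 0 0 -.03 0 0 0' >/dev/null
python3 -m crank '.05 0 -.036 0 0 0 0;.05 0 -.036 0 0 0 0;.05 0 -.036 0 0 0 0;.05 0 -.036 0 0 0 0;.05 0 -.036 0 0 0 0;.05 0 -.036 0 0 0 0;.05 0 -.036 0 0 0 0;.05 0 -.02 0 0 0 0' 
python3 prof.py; python3 pin.py|grep pin
python3 - <<'E'
from h import *
f=get('top'); g=get('scene')
A=cv2.resize(f['pixels'][185:270,210:330],(800,567),interpolation=cv2.INTER_CUBIC)[...,::-1]
B=cv2.resize(g['pixels'][180:270,225:355],(800,554),interpolation=cv2.INTER_CUBIC)[...,::-1]
cv2.imwrite('pics/w2.png',cv2.resize(np.vstack([A,B]),(428,600)))
E
```

```text
scene 0.034 dx 0.001 int 0.1 peak 0.05 eq len 1.4 fwhm 3.0 at 60.8
scene -0.034 dx -0.001 int 0.2 peak 0.09 eq len 1.9 fwhm 2.5 at 61.0
top 0.034 dx 0.0 int 4.7 peak 0.8 eq len 5.9 fwhm 6.0 at 62.8
top -0.034 dx 0.002 int 4.9 peak 0.81 eq len 6.0 fwhm 6.0 at 62.8
t 22.17 at [ 0.5856 -0.1366  0.1496] rpy [-1.799e+02  1.000e-01 -1.615e+02] w 0.0227 F [ 4.  -6.   9.7]
shift mm [25.  77.  -0.6] turn deg [-0.1  0.1 -0. ] q [ 0.77  0.81 -1.01  1.72  0.78  1.07  1.39]
clock: 23.5
position: [0.6709, -0.3976, 0.279]
tool_rot: [3.141, 0.0, -2.822]
force: [-1.3, -0.9, -0.8]
grip_width: 0.0502
finger_force: 0.0
scene 0.034 dx 0.002 int 0.1 peak 0.07 eq len 1.4 fwhm 2.0 at 60.8
scene -0.034 dx -0.001 int 0.2 peak 0.09 eq len 2.0 fwhm 2.5 at 61.0
top 0.034 dx 0.0 int 4.7 peak 0.8 eq len 5.9 fwhm 6.0 at 62.8
top -0.034 dx 0.002 int 4.8 peak 0.8 eq len 5.9 fwhm 6.0 at 62.8
t 23.6 at [ 0.6709 -0.3969  0.2784] rpy [ 179.9    0.  -161.7] w 0.05 F [ 0.6  0.3 -0.2]
shift mm [ 24.6 350.8 128.7] turn deg [ 0.1  0.  -0.2] q [ 0.88  0.93 -1.    1.02  0.74  1.51  1.96]
top pin [255.6 210.8] area 5 sum 149.0 max 41.0 X 33.0 Y [60.8 65. ]
top pin [248.3 232.1] area 7 sum 187.0 max 40.0 X -33.0 Y [60.9 65.9]
```

View pics/w2.png

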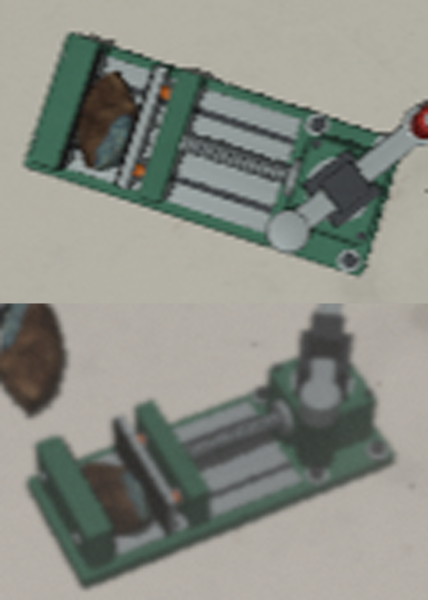

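The stone is held lengthwise between the jaws (top half (105,120)). The pins at (165,93) and (138,170) show about half: length, position and turn count put the plate at 6.3–7.2 mm. The crank is on the shaft at (340,185). One last check of the crank's seat height, then I hand in.

Run:
```python
from h import *
f=get('top'); P=cloud(f); H=P[...,2]
m=(np.hypot(P[...,0]-.5375,P[...,1]+.0714)<.011)&(H<.3); h=np.median(H[m]); print('boss top',h,'expect .1445')
if abs(h-.1445)<.004: print(bot.job_done())
```

```text
boss top 0.14568385632460726 expect .1445
the job is handed in; nothing more can be done
None
```

The opal is clamped lengthwise between the vise jaws with the spring plate pressed back about 7 mm (estimated from the images at 6.3–7.2 mm). The crank is seated on the shaft, the arm is clear, and the job was handed in at about 24 s; no move went near the jar, tape or dish, though I did not re-measure them.

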